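Open the spice grinder

ROBOT

A 6-joint arm with a two-finger parallel gripper is mounted at the origin on a cart in front of the work surface, level with it; the furniture and walls round the work are solid. World frame = base frame: x ahead of the robot, y to its left, z up, the work surface at z = 0. Lengths are in mm, angles in rad, forces in N, time in s.
With the tool pointing down it reaches from about 275 to 1000 mm from the base axis. Payload 8.4 kg.
Tool frame: the origin (TCP) lies at the very end of the fingers, on their centre line; the grasp point (between the pads) lies 19 mm behind it (r.tcp_to_grasp is the distance from the TCP to the grasp point, in mm); z points along the fingers, y is the line along which they close (so a half turn about z gives the same grasp; the last joint's range is limited). The gripper opens to 85 mm and grips with 20 to 120 N. Pads are 22 mm wide; open, the fingers measure 114 mm over their backs; the gripper's body (76 mm by 85 mm) begins 54 mm behind the grasp point. The pads swing forward as they close: fully open they stand 13 mm farther back than shut.
Start: joints at [1.306, 0.353, 1.633, -0, 1.155, -0.002], TCP at [162.364, 603.544, 211.281] pointing down, gripper open.
Joint ranges: [-2.63, 2.63], [-0.92, 2.1], [0.06, 2.66], [-1.3, 4.44], [0, 2.69], [-3.02, 3.02]. Speed limits (rad/s): [2.22, 2.22, 2.79, 3.14, 3.14, 3.14].

INTERFACE

Orientations are given as [roll, pitch, yaw] about the fixed x, y, z axes, in that order (R = Rz(yaw) Ry(pitch) Rx(roll)).
In Python, from rig import r gives the robot as it stands. The module is installed in compiled form; this text tells all that it offers.
- The arm moves only by the tool play_rows, never from a script. Its argument "rows" is a list of rows, each an object with "dp": the shift along the tool's x, y, z in units of 40 mm (1.0 is 40 mm), a list of three; "turn": the turn, a rotation vector about the tool's x, y, z in units of 6 degrees (1.0 is 6 degrees), a list of three; "fingers": the closure, from 0 (fully open) to 1 (shut). In form: [{"dp": [tx, ty, tz], "turn": [wx, wy, wz], "fingers": fingers}, ...]. A call has 1 to 5 rows; each row shifts and turns the commanded pose from where the row before left it, along the tool's axes as they then stand; what a row does not reach is not made up. A row lasts 1/12 s, in which the tool goes at most 41.7 mm and 7.16 degrees, less where a joint would pass 70% of its speed; a pose out of reach is approached as far as the arm can. A call is refused whole if a number of a shift passes 1 or a number of a turn 1, either way. A call with a gripper value outside its range is refused whole. The fingers move at their own pace and stop on an object; "force" is the grip in N (left out, the last holds). Time passes only in rows, so rows that do not move let the fingers close. It gives the time, the measured TCP pose, the force, the opening and the grip force at its end, in the units of the state.
- r.sense(): the state, without advancing time (a new reading comes with each control period).
- r.grab_frame(name): name is "side" or "top"; returns a dict with "pixels" (480x640x3 uint8, red, green, blue), "fx", "fy", "cx", "cy" (pixels), "pose" (4x4, takes a point from camera to world coordinates). Camera axes: x right, y down, z forward; pixel columns grow to the right and rows downward; lengths in mm; the calibration is good to about 2 mm. A picture is of the moment at which its call begins. There is no depth.
- r.sign_off(): hands the job in; it is judged then, once.
The state is a dict: "clock": time; "qpos": joint angles; "qvel": joint speeds; "joint_efforts": joint torques, N m; "eef_pos": TCP position; "tcp_rot": TCP orientation; "contact_force": force on the tool from outside, world axes, zero at the start; "wrist_torque": the same for the moment, N m; "opening": opening from 0.0 (shut) to 1.0 (fully open); "grasp_force": force on a finger pad.
Only numpy, scipy, OpenCV 4.12 (cv2) and the standard library are available. Lean on these libraries where they do the work, as an engineer would, in place of code of your own. Each camera call takes 0.05 s, during which the arm holds its last target. There are 200 camera calls.

TASK

Open the spice grinder for refilling: turn its locked bayonet cover anticlockwise (seen from above) about a quarter turn until its lugs are free, then lift it straight off. Set the cover down gently in the middle of the white plate, the way it sat on the grinder (grip up), and let go; do not drop it, and leave the plate and the other things where they stand.

Things in the scene. Friction and masses are not known exactly. Their poses are not given: they have to be found in the camera images.
- grinder: Spice grinder, black base 130 mm across tapering to 116 mm, fixed on the table. Origin at the centre of its underside, z up, red switch on its -x side. On top a steel bowl collar (84 mm across, rim 125 mm above the table) has two outward lugs that hold the cover down, and stops. A red mark on the base's edge (its -x) meets the cover's red mark when locked; the green mark (its -y) when open.
- cover: Silver round bayonet cover, 112 mm across, 60 mm high, 0.2 to 0.4 kg, held by the lugs with about 2 mm play. Origin: centre of its underside (skirt's lower edge), 105 mm above the table when seated; z up. Locked, its x is 0 to 0.12 rad past the grinder's x; turned anticlockwise (positive about z) it is free from 60 deg past the grinder's x, with a stop at 90 deg. Lift at 70 to 85 deg.
- cover_grip (a point): Point to grip, on the cover's axis, 48 mm above its origin, axes as the cover's. Centre of a black crossbar 16 mm wide (along x; close the fingers along x), 76 mm long (along y), from 23 mm below this point (the cover's flat top) to 12 mm above it. The cover turns with little friction; lift it straight up 25 mm or more before moving sideways, as its skirt reaches 20 mm below the bowl rim.
- plate: White round dinner plate, 270 mm across, rim 24 mm high, loose on the table. Origin at the centre of its underside, z up. Its flat middle is 158 mm across with the upper surface 9 mm above the origin, so the cover's origin rests there 9 mm above the plate's origin.
- green_jar: Small spice jar with a black cap and green leaf label, 41 mm across, 105 mm high, standing loose on the table; leave alone. Origin at the centre of its underside.
- spice_jar: Small spice jar with a black cap and red and white label, 41 mm across, 105 mm high, standing loose on the table; leave alone. Origin at the centre of its underside.
Not all that is in view belongs to the job. What is meant by the cover is not blue or yellow, and is the larger of those in its own colour.

How it is judged:
By the outcome, as a careful person would: the job done as asked, in the order asked, and still so for the second after the job is handed in, with the robot touching nothing.
It also fails if it takes over 48 s, if anything falls off the work surface, if the arm or the gripper's body presses on something with over 40 N, if the wrist force passes 120 N, or if a joint passes its speed limit or range.

## Working session

There is one attempt and no reset: what is moved stays moved. The work goes in short steps, Python scripts to look and compute and a tool call to move; the robot and the scene stay as the last step left them, time stands still between calls to the robot, and variables do not carry over. Pictures are saved under pics/ and viewed, at most 10 in all, crops included, and the job is handed in when it is done.

Besides the shell and the picture viewer there is one more tool, called by a JSON object that holds its "name" and its "arguments". play_rows: Moves the arm, as the interface text tells. Its arguments: {"type":"object","properties":{"rows":{"type":"array"},"force":{"type":"number"}},"required":["rows"]}

```bash
mkdir -p pics
python3 - <<'E'
from rig import r
import cv2,pickle
for n in("top","side"):
    f=r.grab_frame(n); pickle.dump(f,open(n+".pkl","wb")); cv2.imwrite(f"pics/{n}0.png",f["pixels"][:,:,::-1]); print(n,f["fx"],f["cx"],f["cy"],f["pose"].round(3).tolist())
s=r.sense();print(s)
E
```

```text
top 610.3061738137707 312.44331577213075 237.60012964573042 [[0.028, -0.995, 0.094, 383.215], [-1.0, -0.028, -0.005, 127.069], [0.008, -0.094, -0.996, 1451.34], [0.0, 0.0, 0.0, 1.0]]
side 459.2310299028784 316.27395144492766 238.0030791509032 [[-1.0, 0.008, 0.008, 484.678], [-0.001, 0.632, -0.775, 932.242], [-0.011, -0.775, -0.632, 781.548], [0.0, 0.0, 0.0, 1.0]]
{'clock': 0.1, 'qpos': array([ 1.30558298e+00,  3.53599093e-01,  1.63405293e+00, -2.17324697e-05,
        1.15521198e+00, -2.38277896e-03]), 'qvel': array([-0.00119191, -0.00198939, -0.00065381, -0.00027542,  0.0020147 ,
        0.00109442]), 'joint_efforts': array([-1.00868085e-03, -6.06358409e+01, -3.42817211e+01,  6.75209230e-05,
        3.95436931e-03, -5.10882694e-05]), 'eef_pos': array([162.26186067, 603.09911274, 210.6270797 ]), 'tcp_rot': array([-3.14032126e+00,  1.68420337e-05,  2.87877088e+00]), 'contact_force': array([-0.26885742,  0.33726345, -0.84533886]), 'wrist_torque': array([ 0.02871447, -0.03581251, -0.00391083]), 'grasp_force': 0.0, 'opening': 0.9981581171198787}
```

View pics/top0.png

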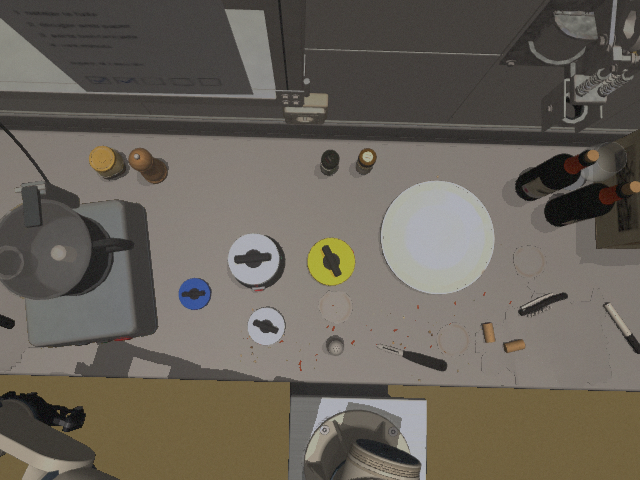

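View pics/side0.png

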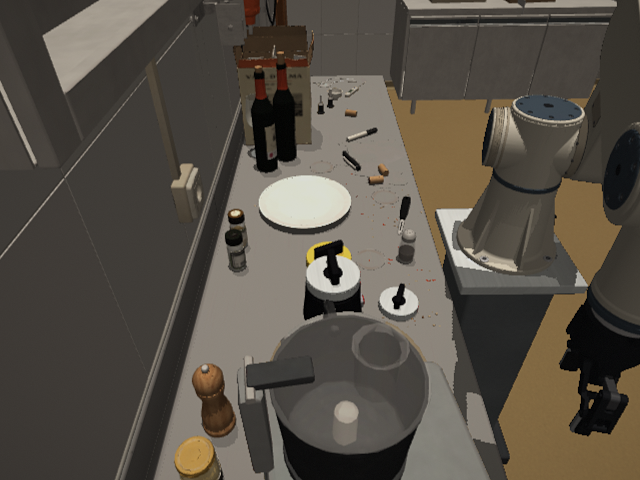

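The top view shows four candidates for the cover:
- a large silver one on the black grinder at (254,260)
- a small silver one at (266,326)
- a yellow one at (331,261)
- a blue one at (195,294)

By the description it is the large silver one at (254,260). The plate is at (437,237) and the jars at (330,160) and (367,158). The side view shows the same cover on the grinder at (333,278), with the pot in front of it. I'll measure it and check a crop.

```bash
cat > h.py <<'E'
import numpy as np,cv2
def ray(f,u,v,z):
    d=f["pose"][:3,:3]@np.array([(u-f["cx"])/f["fx"],(v-f["cy"])/f["fy"],1]); o=f["pose"][:3,3]
    return (o+d*(z-o[2])/d[2])[:2]
def blob(mask,seed):
    n,l,s,c=cv2.connectedComponentsWithStats(mask.astype(np.uint8))
    i=min((i for i in range(1,n) if s[i,4]>60),key=lambda i:np.hypot(*(c[i]-seed)))
    m=(l==i).astype(np.uint8); cn=max(cv2.findContours(m,0,1)[0],key=cv2.contourArea)
    return m,cn
def bar(f,c,z,rad=22):
    "dark bar inside disc at pixel c"
    g=f["pixels"].max(2); yy,xx=np.mgrid[:480,:640]
    m=(g<90)&(np.hypot(xx-c[0],yy-c[1])<rad)
    m,cn=blob(m,c)
    (u,v),wh,a=cv2.minAreaRect(cn); p=cv2.boxPoints(((u,v),wh,a))
    ps=np.argwhere(m)[:,::-1]; W=np.array([ray(f,*q,z) for q in ps]); mu=W.mean(0)
    w,V=np.linalg.eigh(np.cov((W-mu).T)); d=V[:,1]
    return (u,v),wh,ray(f,u,v,z),np.degrees(np.arctan2(d[1],d[0]))%180
E
python3 - <<'E'
import pickle,cv2,numpy as np
from h import *
f=pickle.load(open("top.pkl","rb")); p=f["pixels"].astype(int)
hsv=cv2.cvtColor(f["pixels"],cv2.COLOR_RGB2HSV)
br=(p.min(2)>165)&(hsv[...,1]<50)
for s,z in(((254,260),130),((266,326),25),((437,237),24)):
    m,cn=blob(br,s); hu=cv2.convexHull(cn); e=cv2.fitEllipse(hu); print(s,e,ray(f,*e[0],z))
    W=np.array([ray(f,*q[0],z) for q in hu]); (c,R)=cv2.minEnclosingCircle(W.astype(np.float32)); print(' circ',c,R)
print(bar(f,(254,260),160))
for n,lo,hi in(("red",0,8),("green",45,85)):
    m=(hsv[...,0]>=lo)&(hsv[...,0]<=hi)&(hsv[...,1]>120)&(p.max(2)>50); m[:220]=0;m[300:]=0;m[:,:205]=0;m[:,300:]=0
    nn,l,s,c=cv2.connectedComponentsWithStats(m.astype(np.uint8)); print(n,[(c[i].round(1).tolist(),int(s[i,4])) for i in range(1,nn)])
c=f["pixels"][200:350,170:370]; cv2.imwrite("pics/crop1.png",cv2.resize(c,(800,600),interpolation=cv2.INTER_CUBIC)[:,:,::-1])
E
```

```text
(254, 260) ((253.01315307617188, 258.4179992675781), (49.88208770751953, 50.135379791259766), 105.09130859375) [459.48934869 247.29630435]
 circ (459.7319641113281, 246.8051300048828) 54.859561920166016
(266, 326) ((265.53179931640625, 326.0680236816406), (36.112674713134766, 36.27881622314453), 160.24810791015625) [309.69916404 222.15122654]
 circ (309.5888366699219, 221.82241821289062) 42.40335464477539
(437, 237) ((437.2644958496094, 237.00550842285156), (111.83131408691406, 114.15416717529297), 134.763427734375) [ 528.18872958 -174.31661216]
 circ (529.55859375, -174.39012145996094) 133.8865509033203
((252.0, 258.5), (17.0, 36.0), array([457.52377418, 246.70247358]), np.float64(96.27219171907514))
red [([258.5, 289.9], 8)]
green []
```

View pics/crop1.png

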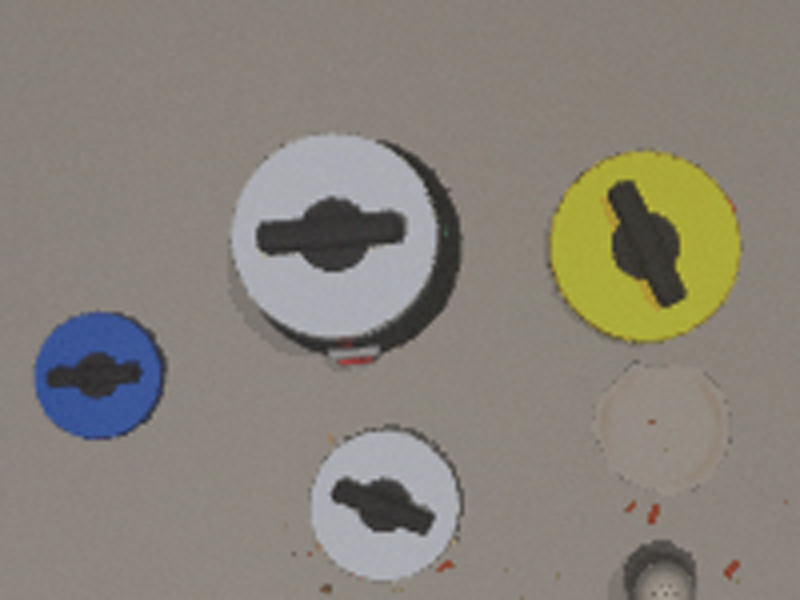

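The crop confirms the large silver cover at crop (333,237), on the black base with the red switch at (355,357) and a faint green mark at (445,232). Its centre is about (459,247) with yaw about 6.4°, and the plate is at (529,-174). Now moving over it.

{"name": "play_rows", "arguments": {"rows": [{"dp":[-0.79,-0.55,-0.15],"turn":[0,0,0],"fingers":0},{"dp":[-0.79,-0.55,-0.15],"turn":[0,0,0],"fingers":0},{"dp":[-0.79,-0.55,-0.15],"turn":[0,0,0],"fingers":0},{"dp":[-0.79,-0.55,-0.15],"turn":[0,0,0],"fingers":0},{"dp":[-0.79,-0.55,-0.15],"turn":[0,0,0],"fingers":0}], "force": 60}}

```text
clock: 0.52
eef_pos: [286.9, 454.6, 241.2]
tcp_rot: [-3.141, -0.0, 2.879]
contact_force: [0.4, 1.0, 0.3]
opening: 0.998
grasp_force: 0.0
```

{"name": "play_rows", "arguments": {"rows": [{"dp":[-0.79,-0.55,-0.15],"turn":[0,0,0],"fingers":0},{"dp":[-0.79,-0.55,-0.15],"turn":[0,0,0],"fingers":0},{"dp":[-0.79,-0.55,-0.15],"turn":[0,0,0],"fingers":0},{"dp":[-0.79,-0.55,-0.15],"turn":[0,0,0],"fingers":0},{"dp":[0,0,0],"turn":[0,0,1],"fingers":0}]}}

```text
clock: 0.93
eef_pos: [389.2, 334.2, 266.3]
tcp_rot: [-3.142, 0.003, 2.775]
contact_force: [0.2, -0.2, 0.5]
opening: 0.998
grasp_force: 0.0
```

{"name": "play_rows", "arguments": {"rows": [{"dp":[0,0,0],"turn":[0,0,1],"fingers":0},{"dp":[0,0,0],"turn":[0,0,1],"fingers":0},{"dp":[0,0,0],"turn":[0,0,1],"fingers":0},{"dp":[0,0,0],"turn":[0,0,1],"fingers":0},{"dp":[0,0,0],"turn":[0,0,1],"fingers":0}]}}

```text
clock: 1.35
eef_pos: [385.4, 338.2, 265.0]
tcp_rot: [-3.141, 0.0, 2.245]
contact_force: [0.4, -0.7, -0.2]
opening: 1.002
grasp_force: 0.0
```

{"name": "play_rows", "arguments": {"rows": [{"dp":[0,0,0],"turn":[0,0,1],"fingers":0},{"dp":[0,0,0],"turn":[0,0,1],"fingers":0},{"dp":[0,0,0],"turn":[0,0,1],"fingers":0},{"dp":[0,0,0],"turn":[0,0,1],"fingers":0},{"dp":[0,0,0],"turn":[0,0,1],"fingers":0}]}}

```text
clock: 1.77
eef_pos: [385.4, 338.3, 265.0]
tcp_rot: [-3.141, 0.0, 1.722]
contact_force: [0.9, -0.4, 0.5]
opening: 0.998
grasp_force: 0.0
```

{"name": "play_rows", "arguments": {"rows": [{"dp":[0,0,0],"turn":[0,0,0.38],"fingers":0},{"dp":[-0.82,0.52,0.3],"turn":[0,0,0],"fingers":0},{"dp":[-0.82,0.52,0.3],"turn":[0,0,0],"fingers":0},{"dp":[-0.82,0.52,0.3],"turn":[0,0,0],"fingers":0},{"dp":[0,0,0.5],"turn":[0,0,0],"fingers":0}]}}

```text
clock: 2.18
eef_pos: [462.9, 244.2, 209.9]
tcp_rot: [3.138, 0.001, 1.685]
contact_force: [0.8, 0.1, 0.2]
opening: 0.997
grasp_force: 0.0
```

Run:
```python
from rig import r
import cv2
f=r.grab_frame("side"); cv2.imwrite("pics/side1.png",cv2.resize(f["pixels"][180:340,230:440],(788,600),interpolation=cv2.INTER_CUBIC)[:,:,::-1])
s=r.sense();print(s["eef_pos"],s["tcp_rot"],s["contact_force"])
```

```text
[459.08724638 244.73374513 205.24142259] [-3.13827705e+00  1.98316227e-03  1.68332366e+00] [-1.73580729 -0.1997171  -3.90930444]
```

View pics/side1.png

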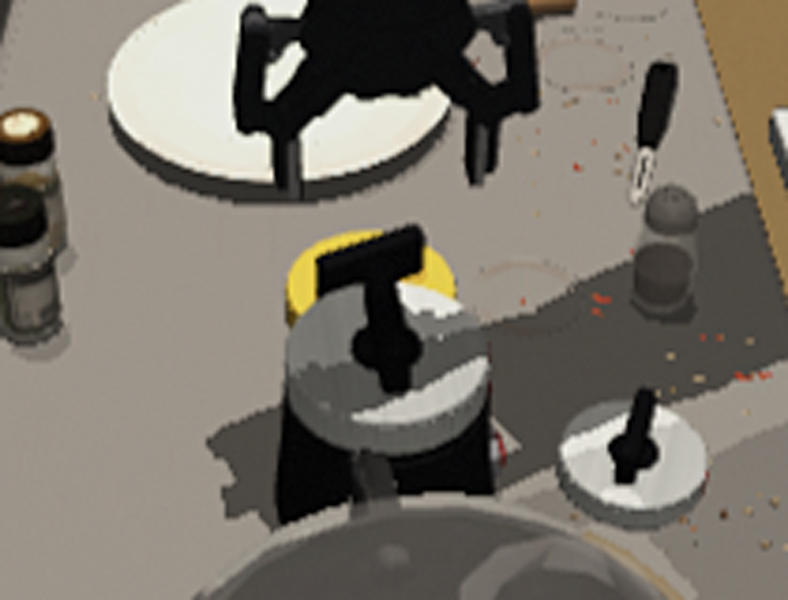

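The fingers, at crop x 288 and 480, straddle the crossbar at about (387,350). Descending and gripping.

{"name": "play_rows", "arguments": {"rows": [{"dp":[0.05,0,0.5],"turn":[0,0,0],"fingers":0},{"dp":[0,0,0.5],"turn":[0,0,0],"fingers":0},{"dp":[0,0,0.4],"turn":[0,0,0],"fingers":0},{"dp":[0,0,0.27],"turn":[0,0,0],"fingers":0},{"dp":[0,0,0],"turn":[0,0,0],"fingers":0}]}}

```text
clock: 2.65
eef_pos: [457.0, 249.7, 140.6]
tcp_rot: [-3.138, 0.001, 1.688]
contact_force: [0.1, -0.2, 0.7]
opening: 0.994
grasp_force: 0.0
```

{"name": "play_rows", "arguments": {"rows": [{"dp":[0,0,0],"turn":[0,0,0],"fingers":0.5},{"dp":[0,0,0],"turn":[0,0,0],"fingers":0.7},{"dp":[0,0,0],"turn":[0,0,0],"fingers":0.8},{"dp":[0,0,0],"turn":[0,0,0],"fingers":1},{"dp":[0,0,0],"turn":[0,0,0],"fingers":1}]}}

```text
clock: 3.07
eef_pos: [459.1, 250.2, 143.2]
tcp_rot: [3.141, -0.0, 1.687]
contact_force: [0.4, 0.2, -0.1]
opening: 0.3
grasp_force: 0.0
```

{"name": "play_rows", "arguments": {"rows": [{"dp":[0,0,0],"turn":[0,0,0],"fingers":1},{"dp":[0,0,0],"turn":[0,0,0],"fingers":1},{"dp":[0,0,0],"turn":[0,0,0],"fingers":1},{"dp":[0,0,0],"turn":[0,0,0],"fingers":1},{"dp":[0,0,0],"turn":[0,0,0],"fingers":1}]}}

```text
clock: 3.48
eef_pos: [459.1, 250.1, 143.3]
tcp_rot: [3.141, -0.0, 1.687]
contact_force: [-1.5, -0.3, 6.2]
opening: 0.143
grasp_force: 58.6
```

The grip is about 6 mm high and 3 mm off in y, so I'll re-grip.

{"name": "play_rows", "arguments": {"rows": [{"dp":[0,0,0],"turn":[0,0,0],"fingers":0.6},{"dp":[0,0,0],"turn":[0,0,0],"fingers":0.6},{"dp":[-0.07,0,0.16],"turn":[0,0,0],"fingers":0.6},{"dp":[0,0,0],"turn":[0,0,0],"fingers":0.6},{"dp":[0,0,0],"turn":[0,0,0],"fingers":1}]}}

```text
clock: 3.9
eef_pos: [458.6, 246.7, 135.4]
tcp_rot: [-3.14, 0.001, 1.687]
contact_force: [0.4, -0.1, 0.5]
opening: 0.275
grasp_force: 0.0
```

{"name": "play_rows", "arguments": {"rows": [{"dp":[0,0,0],"turn":[0,0,0],"fingers":1},{"dp":[0,0,0],"turn":[0,0,0],"fingers":1},{"dp":[0,0,0],"turn":[0,0,0],"fingers":1},{"dp":[0,0,0],"turn":[0,0,0],"fingers":1},{"dp":[0,0,0],"turn":[0,0,0],"fingers":1}]}}

```text
clock: 4.32
eef_pos: [459.0, 247.1, 136.0]
tcp_rot: [-3.141, 0.0, 1.687]
contact_force: [0.8, 0.2, -2.1]
opening: 0.167
grasp_force: 58.7
```

{"name": "play_rows", "arguments": {"rows": [{"dp":[0,0,0],"turn":[0,0,-0.5],"fingers":1},{"dp":[0,0,0],"turn":[0,0,-0.5],"fingers":1},{"dp":[0,0,0],"turn":[0,0,-0.5],"fingers":1},{"dp":[0,0,0],"turn":[0,0,-0.5],"fingers":1},{"dp":[0,0,0],"turn":[0,0,-0.5],"fingers":1}]}}

```text
clock: 4.73
eef_pos: [458.9, 247.1, 136.0]
tcp_rot: [-3.141, -0.0, 1.951]
contact_force: [-0.1, -0.6, -2.2]
opening: 0.165
grasp_force: 58.7
```

{"name": "play_rows", "arguments": {"rows": [{"dp":[0,0,0],"turn":[0,0,-0.7],"fingers":1},{"dp":[0,0,0],"turn":[0,0,-0.7],"fingers":1},{"dp":[0,0,0],"turn":[0,0,-0.7],"fingers":1},{"dp":[0,0,0],"turn":[0,0,-0.7],"fingers":1},{"dp":[0,0,0],"turn":[0,0,-0.7],"fingers":1}]}}

```text
clock: 5.15
eef_pos: [458.9, 247.1, 135.9]
tcp_rot: [-3.141, -0.0, 2.319]
contact_force: [0.3, -0.4, -1.6]
opening: 0.165
grasp_force: 58.7
```

{"name": "play_rows", "arguments": {"rows": [{"dp":[0,0,0],"turn":[0,0,-0.7],"fingers":1},{"dp":[0,0,0],"turn":[0,0,-0.7],"fingers":1},{"dp":[0,0,0],"turn":[0,0,-0.7],"fingers":1},{"dp":[0,0,0],"turn":[0,0,-0.7],"fingers":1},{"dp":[0,0,0],"turn":[0,0,-0.7],"fingers":1}]}}

```text
clock: 5.57
eef_pos: [458.9, 247.1, 136.0]
tcp_rot: [-3.141, -0.0, 2.686]
contact_force: [-0.2, -0.0, -2.6]
opening: 0.162
grasp_force: 58.7
```

{"name": "play_rows", "arguments": {"rows": [{"dp":[0,0,0],"turn":[0,0,-0.7],"fingers":1},{"dp":[0,0,0],"turn":[0,0,-0.7],"fingers":1},{"dp":[0,0,0],"turn":[0,0,-0.7],"fingers":1},{"dp":[0,0,0],"turn":[0,0,-0.7],"fingers":1},{"dp":[0,0,0],"turn":[0,0,0],"fingers":1}]}}

```text
clock: 5.98
eef_pos: [458.9, 247.2, 136.0]
tcp_rot: [-3.142, -0.0, 2.978]
contact_force: [-0.2, -0.2, -2.3]
opening: 0.166
grasp_force: 58.7
```

Run:
```python
from rig import r
import cv2
f=r.grab_frame("side"); cv2.imwrite("pics/side2.png",cv2.resize(f["pixels"][180:340,230:440],(788,600),interpolation=cv2.INTER_CUBIC)[:,:,::-1])
s=r.sense();print(s["eef_pos"],s["tcp_rot"],s["contact_force"],s["wrist_torque"])
```

```text
[458.94621555 247.15222936 135.98251503] [-3.14149377e+00 -1.81185433e-04  2.97393948e+00] [-0.41852782 -0.00591526 -3.23750738] [-0.05193367 -0.01186142  0.05076199]
```

View pics/side2.png

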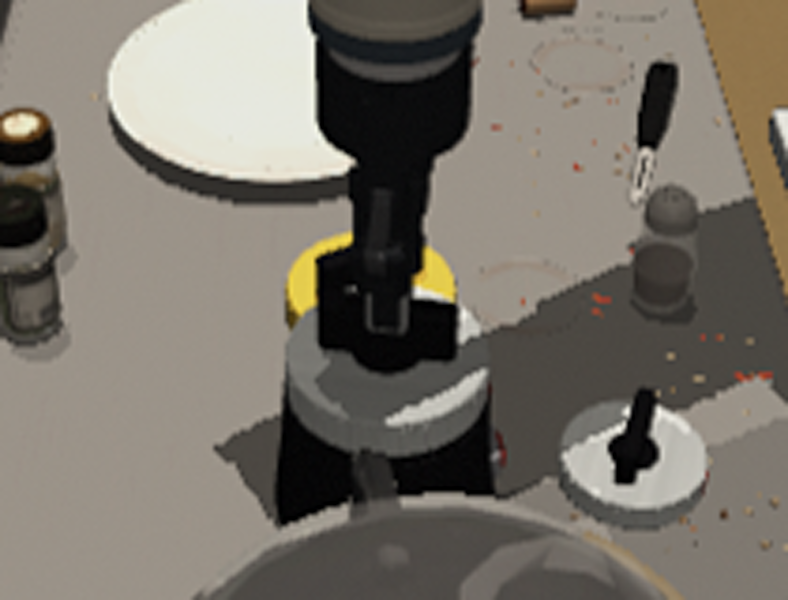

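The crossbar, at crop (387,325), has turned with the gripper by about 74°. Lifting slowly.

{"name": "play_rows", "arguments": {"rows": [{"dp":[0,0,-0.06],"turn":[0,0,0],"fingers":1},{"dp":[0,0,-0.06],"turn":[0,0,0],"fingers":1},{"dp":[0,0,-0.06],"turn":[0,0,0],"fingers":1},{"dp":[0,0,-0.06],"turn":[0,0,0],"fingers":1},{"dp":[0,0,0],"turn":[0,0,0],"fingers":1}]}}

```text
clock: 6.45
eef_pos: [459.4, 247.4, 146.4]
tcp_rot: [3.141, 0.001, 2.975]
contact_force: [-0.2, 0.4, -2.2]
opening: 0.164
grasp_force: 58.6
```

Free: the lift needed only about 2.5 N, which is the cover's weight. Continuing up.

{"name": "play_rows", "arguments": {"rows": [{"dp":[0,0,-0.3],"turn":[0,0,0],"fingers":1},{"dp":[0,0,-0.4],"turn":[0,0,0],"fingers":1},{"dp":[0,0,-0.4],"turn":[0,0,0],"fingers":1},{"dp":[0,0,-0.4],"turn":[0,0,0],"fingers":1},{"dp":[0,0,0],"turn":[0,0,0],"fingers":1}]}}

```text
clock: 6.87
eef_pos: [460.7, 248.0, 208.6]
tcp_rot: [3.139, 0.004, 2.975]
contact_force: [0.9, 0.6, -1.6]
opening: 0.165
grasp_force: 58.9
```

Run:
```python
from rig import r
import cv2
f=r.grab_frame("side"); cv2.imwrite("pics/side3.png",cv2.resize(f["pixels"][150:340,210:440],(726,600),interpolation=cv2.INTER_CUBIC)[:,:,::-1])
s=r.sense();print(s["eef_pos"],s["tcp_rot"],s["contact_force"])
import numpy as np
y=s["tcp_rot"][2];d=np.array([529.,-174.3])-s["eef_pos"][:2];c,n=np.cos(y),np.sin(y)
print("tool units",(c*d[0]+n*d[1])/40,(n*d[0]-c*d[1])/40)
```

```text
[460.03408387 247.70414524 206.97256389] [3.13957124e+00 2.60495077e-03 2.97487369e+00] [ 0.37069906  1.20789012 -2.9651453 ]
tool units -3.451007261079615 -10.117703370935708
```

View pics/side3.png

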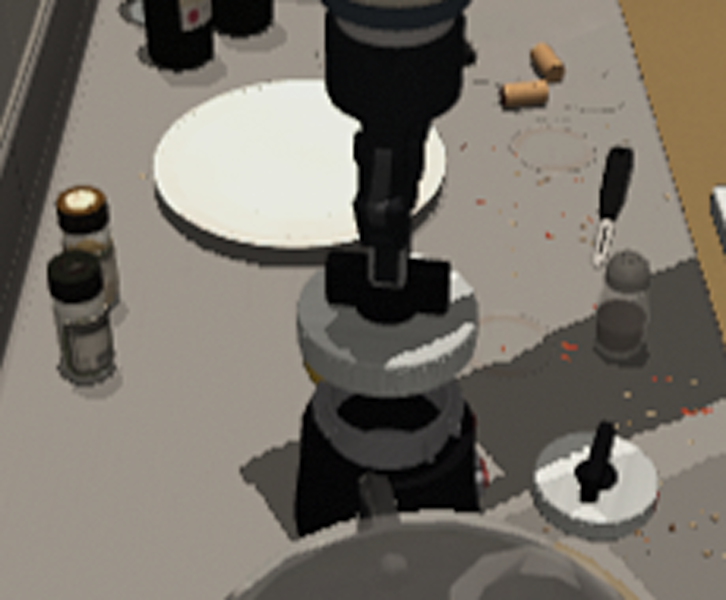

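The cover is off, at crop (388,325), with the open collar below it at (390,420). Moving over to the plate.

{"name": "play_rows", "arguments": {"rows": [{"dp":[-0.14,-0.4,0],"turn":[0,0,0],"fingers":1},{"dp":[-0.24,-0.7,0],"turn":[0,0,0],"fingers":1},{"dp":[-0.24,-0.7,0],"turn":[0,0,0],"fingers":1},{"dp":[-0.24,-0.7,0],"turn":[0,0,0],"fingers":1},{"dp":[-0.24,-0.7,0],"turn":[0,0,0],"fingers":1}]}}

```text
clock: 7.33
eef_pos: [480.5, 112.3, 204.4]
tcp_rot: [-3.141, -0.001, 2.975]
contact_force: [0.2, -0.0, -2.3]
opening: 0.163
grasp_force: 59.0
```

{"name": "play_rows", "arguments": {"rows": [{"dp":[-0.24,-0.7,0],"turn":[0,0,0],"fingers":1},{"dp":[-0.24,-0.7,0],"turn":[0,0,0],"fingers":1},{"dp":[-0.24,-0.7,0],"turn":[0,0,0],"fingers":1},{"dp":[-0.24,-0.7,0],"turn":[0,0,0],"fingers":1},{"dp":[-0.24,-0.7,0],"turn":[0,0,0],"fingers":1}]}}

```text
clock: 7.75
eef_pos: [504.7, -33.8, 204.4]
tcp_rot: [-3.141, -0.001, 2.975]
contact_force: [1.6, -0.6, -2.7]
opening: 0.163
grasp_force: 59.0
```

{"name": "play_rows", "arguments": {"rows": [{"dp":[-0.24,-0.7,0],"turn":[0,0,0],"fingers":1},{"dp":[-0.24,-0.7,0],"turn":[0,0,0],"fingers":1},{"dp":[-0.24,-0.7,0],"turn":[0,0,0],"fingers":1},{"dp":[-0.24,-0.7,0],"turn":[0,0,0],"fingers":1},{"dp":[-0.16,-0.5,0],"turn":[0,0,0],"fingers":1}]}}

```text
clock: 8.17
eef_pos: [527.3, -172.2, 204.3]
tcp_rot: [-3.141, -0.001, 2.974]
contact_force: [-0.7, -0.7, -2.5]
opening: 0.161
grasp_force: 59.0
```

Run:
```python
from rig import r
import numpy as np
r.grab_frame("top");s=r.sense();print(s["eef_pos"],s["tcp_rot"],s["contact_force"])
y=s["tcp_rot"][2];d=np.array([529.,-174.3])-s["eef_pos"][:2];c,n=np.cos(y),np.sin(y)
print("tool units",(c*d[0]+n*d[1])/40,(n*d[0]-c*d[1])/40)
```

```text
[ 527.98600357 -174.86130973  204.35027758] [-3.13946734e+00 -9.78427697e-05  2.97367661e+00] [ 1.24659998 -3.53548807 -1.08747764]
tool units -0.022648103803767305 0.018072057073391327
```

{"name": "play_rows", "arguments": {"rows": [{"dp":[-0.02,0.02,0.5],"turn":[0,0,0],"fingers":1},{"dp":[0,0,0.7],"turn":[0,0,0],"fingers":1},{"dp":[0,0,0.7],"turn":[0,0,0],"fingers":1},{"dp":[0,0,0.7],"turn":[0,0,0],"fingers":1},{"dp":[0,0,0.5],"turn":[0,0,0],"fingers":1}]}}

```text
clock: 8.63
eef_pos: [526.6, -168.6, 78.2]
tcp_rot: [3.141, -0.003, 2.975]
contact_force: [-0.3, -0.5, -2.7]
opening: 0.163
grasp_force: 59.0
```

{"name": "play_rows", "arguments": {"rows": [{"dp":[0,0,0.3],"turn":[0,0,0],"fingers":1},{"dp":[0,0,0.2],"turn":[0,0,0],"fingers":1},{"dp":[0,0,0.1],"turn":[0,0,0],"fingers":1},{"dp":[0,0,0],"turn":[0,0,0],"fingers":1},{"dp":[0,0,0],"turn":[0,0,0],"fingers":1}]}}

```text
clock: 9.05
eef_pos: [529.2, -169.5, 58.4]
tcp_rot: [-3.141, 0.001, 2.975]
contact_force: [-0.0, -0.3, -2.4]
opening: 0.165
grasp_force: 59.0
```

Run:
```python
from rig import r
import cv2
f=r.grab_frame("side"); cv2.imwrite("pics/side4.png",cv2.resize(f["pixels"][100:260,210:420],(788,600),interpolation=cv2.INTER_CUBIC)[:,:,::-1])
s=r.sense();print(s["eef_pos"],s["tcp_rot"],s["contact_force"])
```

```text
[ 529.4056348  -169.52745408   58.67931969] [-3.14133619e+00  1.67911963e-03  2.97515109e+00] [ 0.80304776  0.60643826 -2.49348733]
```

View pics/side4.png

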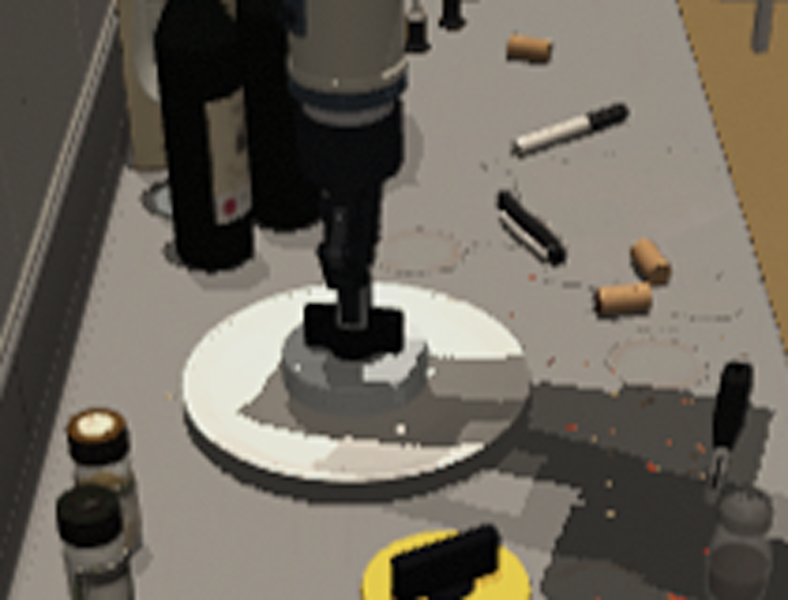

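The cover hangs about 18 mm above the plate at crop (355,360), upright and clear of the rim. I'll correct 5 mm in y and lower gently.

{"name": "play_rows", "arguments": {"rows": [{"dp":[-0.02,-0.12,0],"turn":[0,0,0],"fingers":1},{"dp":[0,0,0.1],"turn":[0,0,0],"fingers":1},{"dp":[0,0,0.1],"turn":[0,0,0],"fingers":1},{"dp":[0,0,0.1],"turn":[0,0,0],"fingers":1},{"dp":[0,0,0],"turn":[0,0,0],"fingers":1}]}}

```text
clock: 9.52
eef_pos: [528.0, -174.0, 44.8]
tcp_rot: [3.141, -0.001, 2.975]
contact_force: [0.7, 0.6, -2.9]
opening: 0.166
grasp_force: 59.1
```

{"name": "play_rows", "arguments": {"rows": [{"dp":[0,0,0.04],"turn":[0,0,0],"fingers":1},{"dp":[0,0,0.03],"turn":[0,0,0],"fingers":1},{"dp":[0,0,0.02],"turn":[0,0,0],"fingers":1},{"dp":[0,0,0],"turn":[0,0,0],"fingers":1},{"dp":[0,0,0],"turn":[0,0,0],"fingers":1}]}}

```text
clock: 9.93
eef_pos: [528.6, -174.2, 42.1]
tcp_rot: [-3.142, -0.0, 2.975]
contact_force: [-0.1, 0.3, -2.9]
opening: 0.165
grasp_force: 59.1
```

{"name": "play_rows", "arguments": {"rows": [{"dp":[0,0,0.02],"turn":[0,0,0],"fingers":1},{"dp":[0,0,0.02],"turn":[0,0,0],"fingers":1},{"dp":[0,0,0],"turn":[0,0,0],"fingers":1},{"dp":[0,0,0],"turn":[0,0,0],"fingers":1},{"dp":[0,0,0],"turn":[0,0,0],"fingers":1}]}}

```text
clock: 10.35
eef_pos: [528.6, -174.2, 40.5]
tcp_rot: [3.142, -0.0, 2.975]
contact_force: [0.2, -0.2, -3.1]
opening: 0.161
grasp_force: 59.1
```

{"name": "play_rows", "arguments": {"rows": [{"dp":[0,0,0.02],"turn":[0,0,0],"fingers":1},{"dp":[0,0,0.01],"turn":[0,0,0],"fingers":1},{"dp":[0,0,0],"turn":[0,0,0],"fingers":1},{"dp":[0,0,0],"turn":[0,0,0],"fingers":1},{"dp":[0,0,0],"turn":[0,0,0],"fingers":1}]}}

```text
clock: 10.77
eef_pos: [528.8, -174.2, 39.7]
tcp_rot: [-3.142, 0.0, 2.975]
contact_force: [-2.6, 0.4, 6.1]
opening: 0.162
grasp_force: 60.0
```

Contact: the force changed from -3 to +6 N at z = 39.7. Releasing and backing off.

{"name": "play_rows", "arguments": {"rows": [{"dp":[0,0,-0.005],"turn":[0,0,0],"fingers":0.75},{"dp":[0,0,0],"turn":[0,0,0],"fingers":0.6},{"dp":[0,0,0],"turn":[0,0,0],"fingers":0.4},{"dp":[0,0,0],"turn":[0,0,0],"fingers":0.4},{"dp":[0,0,0],"turn":[0,0,0],"fingers":0.4}]}}

```text
clock: 11.18
eef_pos: [528.6, -174.2, 39.4]
tcp_rot: [3.142, -0.0, 2.975]
contact_force: [1.0, -0.9, 0.2]
opening: 0.605
grasp_force: 0.0
```

{"name": "play_rows", "arguments": {"rows": [{"dp":[0,0,-0.2],"turn":[0,0,0],"fingers":0.4},{"dp":[0,0,-0.4],"turn":[0,0,0],"fingers":0.4},{"dp":[0,0,-0.8],"turn":[0,0,0],"fingers":0.4},{"dp":[0,0,-0.8],"turn":[0,0,0],"fingers":0.4},{"dp":[0,0,-0.8],"turn":[0,0,0],"fingers":0.4}]}}

```text
clock: 11.6
eef_pos: [528.2, -174.0, 161.2]
tcp_rot: [3.142, -0.001, 2.975]
contact_force: [1.0, -0.2, 1.1]
opening: 0.597
grasp_force: 0.0
```

{"name": "play_rows", "arguments": {"rows": [{"dp":[0.8,0,-0.4],"turn":[0,0,0],"fingers":0.4},{"dp":[0.8,0,0],"turn":[0,0,0],"fingers":0.4},{"dp":[0.8,0,0],"turn":[0,0,0],"fingers":0.4},{"dp":[0.8,0,0],"turn":[0,0,0],"fingers":0.4},{"dp":[0.4,0,0],"turn":[0,0,0],"fingers":0.4}]}}

```text
clock: 12.02
eef_pos: [382.9, -149.3, 175.6]
tcp_rot: [3.141, -0.002, 2.975]
contact_force: [-0.0, 0.2, -0.4]
opening: 0.597
grasp_force: 0.0
```

Run:
```python
from rig import r
import cv2
f=r.grab_frame("side"); a=f["pixels"][100:320,200:440]
cv2.imwrite("pics/side5.png",cv2.resize(a,(654,600),interpolation=cv2.INTER_CUBIC)[:,:,::-1])
f=r.grab_frame("top"); cv2.imwrite("pics/top5.png",cv2.resize(f["pixels"][120:360,200:520],(800,600),interpolation=cv2.INTER_CUBIC)[:,:,::-1])
```

```text
(no output)
```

View pics/side5.png

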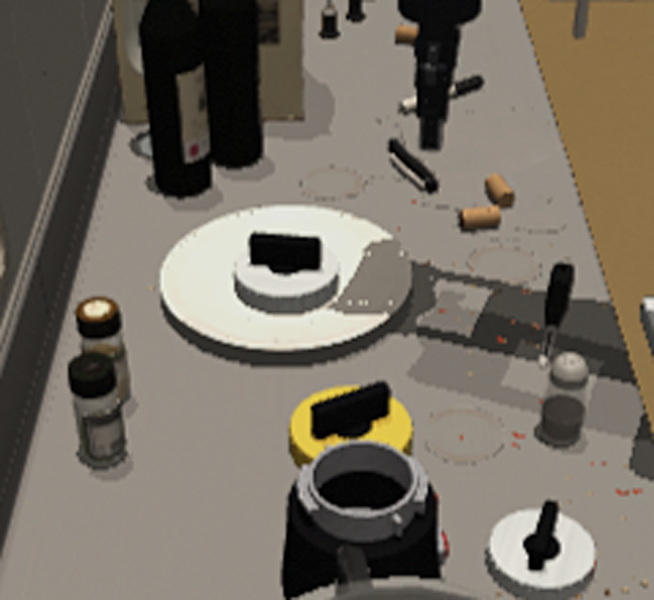

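View pics/top5.png

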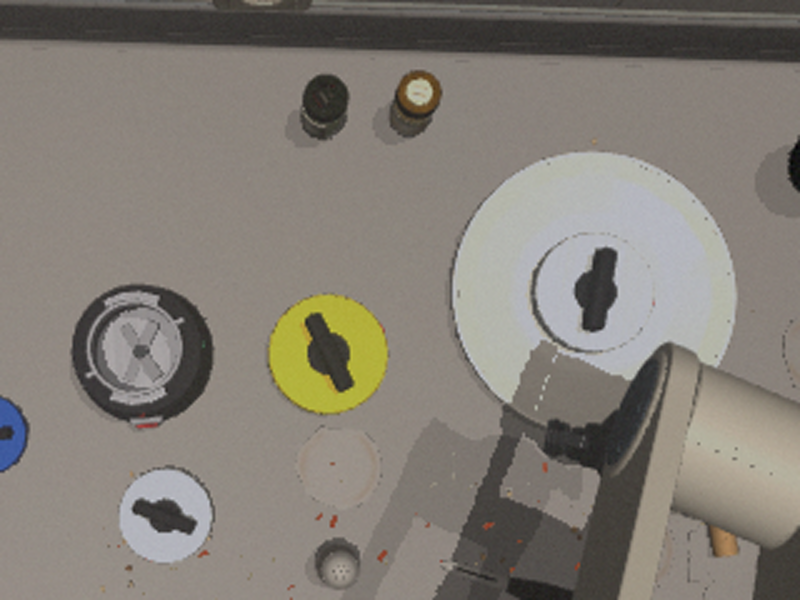

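Both views show the cover upright in the middle of the plate: cover at (595,291) and plate at about (594,292) in the top crop. The grinder is open, everything else is where it was, and the arm is clear. Handing in.

```bash
python3 -c "
from rig import r
print(r.sign_off())"
```

```text
the job is handed in; nothing more can be done
None
```

I turned the cover about 74° anticlockwise, lifted it straight off, set it grip-up in the middle of the plate, and handed the job in at about 12 s. The final pictures show it centred and nothing else moved; the sign-off gave no verdict.

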